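# Put the glass washer back together

### The job

Put the stall's glass washer back together for the day: take the grey transport cap off the middle spindle and leave it in the parts tray, then pull the telescoping middle spindle up until its lock button clicks out. Slide the long white sleeve down over the middle spindle and every short sleeve over an outer spindle of its own (any of the four), each fully home on its collar. When all of them are on, press the start button fully down, and leave the other things on the counter where they stand.

Things in the scene. Friction and masses are not known exactly. Their poses are not given: they have to be found in the camera images.
- seat1 (a point): foot of outer spindle 1: centre of the top of its 44 mm wide, 10 mm high collar, on the spindle's axis, 60 mm above the counter; z up. The fixed steel spindle above it is 24 mm thick and 70 mm tall, its top 10 mm tapering to 14 mm. A short sleeve that is home has its lower end here
- seat2 (a point): foot of outer spindle 2: centre of the top of its 44 mm wide, 10 mm high collar, on the spindle's axis, 60 mm above the counter; z up. The fixed steel spindle above it is 24 mm thick and 70 mm tall, its top 10 mm tapering to 14 mm. A short sleeve that is home has its lower end here
- seat3 (a point): foot of outer spindle 3: centre of the top of its 44 mm wide, 10 mm high collar, on the spindle's axis, 60 mm above the counter; z up. The fixed steel spindle above it is 24 mm thick and 70 mm tall, its top 10 mm tapering to 14 mm. A short sleeve that is home has its lower end here
- seat4 (a point): foot of outer spindle 4: centre of the top of its 44 mm wide, 10 mm high collar, on the spindle's axis, 60 mm above the counter; z up. The fixed steel spindle above it is 24 mm thick and 70 mm tall, its top 10 mm tapering to 14 mm. A short sleeve that is home has its lower end here
- seat_mid (a point): foot of the telescoping middle spindle, at the washer's centre: centre of the top of its 44 mm wide, 25 mm high collar, 75 mm above the counter; z up, x and y along the 120 and 190 mm sides of the rectangle of outer spindles (seat1 is at -60, +95 mm, seat2 +60, +95, seat3 -60, -95, seat4 +60, -95). The long sleeve, when home, has its lower end here
- telescope_tip (a point): centre of the flat top of the telescoping middle spindle: plain steel rod 24 mm thick, its top 10 mm tapering to 14 mm; it sticks 45 mm out of its collar pushed in, 105 mm pulled out
- telescope (a joint): how far the middle spindle is pulled up out of its collar, m: 0 pushed in, 0.060 at its upper stop. It slides stiffly, about 10 N and stays where it is left
- lock (a joint): brass lock button in the side of the middle collar that faces away from the robot (+x): 0 hidden, about 0.011 (11 mm, standing 3 mm proud of the collar) clicked out, which it does within the last 2 mm before the spindle's upper stop; out, it keeps the spindle from sliding back
- start (a joint): start button, spring push button of 26 mm diameter, m: 0 up, 0.006 fully down, about 5 N; it springs back
- start_top (a point): centre of the top of the start button (moves with it), 107 mm above the counter when up, on a 42 mm wide post; press straight down. It stands on the deck of the glass washer (fixed steel box, 210 x 290 mm, 50 mm high), between outer spindles 1 and 2, 20 mm farther out
- short1: short sleeve, upright, white ribbed plastic tube open at both ends, outside diameter 46 mm (upper 30 mm smooth) above the foot, bore 28 mm, with a foot flange 60 mm wide and 10 mm thick at its lower end, 80 mm tall, 0.12 kg; origin at the centre of its lower end, z along its axis; two to four of the four are there
- short2: short sleeve, upright, white ribbed plastic tube open at both ends, outside diameter 46 mm (upper 30 mm smooth) above the foot, bore 28 mm, with a foot flange 60 mm wide and 10 mm thick at its lower end, 80 mm tall, 0.12 kg; origin at the centre of its lower end, z along its axis; two to four of the four are there
- short3: short sleeve, upright, white ribbed plastic tube open at both ends, outside diameter 46 mm (upper 30 mm smooth) above the foot, bore 28 mm, with a foot flange 60 mm wide and 10 mm thick at its lower end, 80 mm tall, 0.12 kg; origin at the centre of its lower end, z along its axis; two to four of the four are there
- short4: short sleeve, upright, white ribbed plastic tube open at both ends, outside diameter 46 mm (upper 30 mm smooth) above the foot, bore 28 mm, with a foot flange 60 mm wide and 10 mm thick at its lower end, 80 mm tall, 0.12 kg; origin at the centre of its lower end, z along its axis; two to four of the four are there
- long: the long sleeve, upright, white ribbed plastic tube open at both ends, outside diameter 46 mm (upper 30 mm smooth) above the foot, bore 28 mm, with a foot flange 60 mm wide and 10 mm thick at its lower end, 115 mm tall, 0.17 kg; origin at the centre of its lower end, z along its axis
- cap: grey plastic transport cap put over the middle spindle at the start: 44 mm across, 65 mm tall, closed flat top, open below with a 29 mm bore 58 mm deep, 0.07 kg; origin at the centre of its lower, open end, z towards the closed end; lifts straight off
- tray_in (a point): centre of the inner floor (4 mm above the counter) of the aluminium parts tray, fixed, 125 x 125 mm outside, walls 4 mm thick and 35 mm high
- tumbler1: a bystander, leave it alone: upturned glass tumbler, 62 mm wide below, 95 mm tall, standing among the sleeves; origin at the centre of its underside
- tumbler2: a bystander, leave it alone: upturned glass tumbler like the other, at the back
- cups: a bystander, leave it alone: stack of yellow plastic cups, 70 mm wide, 180 mm tall, at the back
- sauce1: a bystander, leave it alone: sauce bottle, 56 mm wide, 170 mm tall, at the back
- sauce2: a bystander, leave it alone: sauce bottle, 56 mm wide, 170 mm tall, at the back
- mug: a bystander, leave it alone: white mug, 80 mm wide, 90 mm tall, near the robot
Mind the look-alikes: they are no part of the job. Leave any green or orange look-alike of the cap alone.

How it is judged:
On the way, in this order (a step that is already met when the one before it is completed fails the run):
1. the transport cap is off the middle spindle (horizontal distance between cap and seat_mid above 0.08 m), for 0.1 s.
2. the middle spindle is pulled up and its lock button is out (value of joint telescope above 0.057 m and value of joint lock above 0.009 m), for 0.2 s.
3. the long sleeve and every short sleeve are home on their spindles (horizontal distance between long and seat_mid below 0.006 m and z of long in the frame of seat_mid between -0.004 and 0.004 m and ((horizontal distance between short1 and seat1 below 0.006 m and z of short1 in the frame of seat1 between -0.004 and 0.004 m) or (horizontal distance between short1 and seat2 below 0.006 m and z of short1 in the frame of seat2 between -0.004 and 0.004 m) or (horizontal distance between short1 and seat3 below 0.006 m and z of short1 in the frame of seat3 between -0.004 and 0.004 m) or (horizontal distance between short1 and seat4 below 0.006 m and z of short1 in the frame of seat4 between -0.004 and 0.004 m)) and ((horizontal distance between short2 and seat1 below 0.006 m and z of short2 in the frame of seat1 between -0.004 and 0.004 m) or (horizontal distance between short2 and seat2 below 0.006 m and z of short2 in the frame of seat2 between -0.004 and 0.004 m) or (horizontal distance between short2 and seat3 below 0.006 m and z of short2 in the frame of seat3 between -0.004 and 0.004 m) or (horizontal distance between short2 and seat4 below 0.006 m and z of short2 in the frame of seat4 between -0.004 and 0.004 m)) and ((horizontal distance between short3 and seat1 below 0.006 m and z of short3 in the frame of seat1 between -0.004 and 0.004 m) or (horizontal distance between short3 and seat2 below 0.006 m and z of short3 in the frame of seat2 between -0.004 and 0.004 m) or (horizontal distance between short3 and seat3 below 0.006 m and z of short3 in the frame of seat3 between -0.004 and 0.004 m) or (horizontal distance between short3 and seat4 below 0.006 m and z of short3 in the frame of seat4 between -0.004 and 0.004 m)) and ((horizontal distance between short4 and seat1 below 0.006 m and z of short4 in the frame of seat1 between -0.004 and 0.004 m) or (horizontal distance between short4 and seat2 below 0.006 m and z of short4 in the frame of seat2 between -0.004 and 0.004 m) or (horizontal distance between short4 and seat3 below 0.006 m and z of short4 in the frame of seat3 between -0.004 and 0.004 m) or (horizontal distance between short4 and seat4 below 0.006 m and z of short4 in the frame of seat4 between -0.004 and 0.004 m))), for 0.2 s.
4. the start button is pressed (value of joint start above 0.004 m), for 0.05 s.
At the end, for the whole second after the job is handed in: Middle spindle out over 57 mm, lock button out over 9 mm; each sleeve present on its spindle, centred within 6 mm, lower end within 4 mm of the collar; cap in the tray; all released and at rest; the start button was pressed 4 mm or more after the sleeves were home (all of step 2 and all of step 3 and horizontal distance between cap and tray_in below 0.075 m and height (world z) of cap below 0.055 m and linear speed of each of short1, short2, short3, short4, long, cap below 0.03 m/s); the robot touches nothing.
It fails at once if another thing on the counter is moved more than 40 mm (distance of any of tumbler1, tumbler2, cups, sauce1, sauce2, mug from where it was at the start of the episode above 0.04 m).
Of short1, short2, short3, short4 only 2 to 4 are there at a start; the rules pass over those that are not, and their reading is None.
At some moment in a run one of short1, short2, short3, short4 may be knocked a few centimetres aside while the robot is not near it.
It also fails if it takes over 210 s, if anything falls off the work surface, if the arm or the gripper's body presses on something with over 40 N, if the wrist force passes 120 N, or if a joint passes its speed limit or range.

### The arm

A 7-joint arm with a two-finger parallel gripper is mounted at the origin on the work surface. World frame = base frame: x ahead of the robot, y to its left, z up, the work surface at z = 0. Lengths are in m, angles in rad, forces in N, time in s.
With the tool pointing down it reaches from about 0.4 to 0.85 m from the base axis. Payload 10.4 kg.
Tool frame: the origin (TCP) lies between the finger pads; the fingertips stand 22 mm ahead of it and the grasp point (between the pads) lies 3 mm ahead of it; z points along the fingers, y is the line along which they close (so a half turn about z gives the same grasp; the last joint's range is limited). The gripper opens to 85 mm and grips with 20 to 120 N. Pads are 22 mm wide; open, the fingers measure 114 mm over their backs; the gripper's body (76 mm by 85 mm) begins 54 mm behind the grasp point. The pads swing forward as they close: fully open they stand 13 mm farther back than shut.
Start: joints at [1.18, 0.332, -0.065, 1.46, 0.022, 1.35, -0.088], TCP at [0.225, -0.583, 0.253] pointing down, gripper open.
Joint ranges: [-2.6, 2.6], [-0.5, 2.12], [-1.47, 1.34], [0.16, 2.42], [-1.27, 4.41], [0.06, 2.06], [-2.6, 2.6]. Speed limits (rad/s): [2.22, 2.22, 2.79, 2.79, 3.14, 3.14, 3.14].

### API

Orientations are given as a unit quaternion [x, y, z, w].
In Python, from workcell import manip, camera, ticket, boxes_of, outline_of gives the robot as it stands.
- The arm moves only by the tool carry_out, never from a script. Its argument "deltas" is a list of rows, each a list of 5 numbers: the shift along the tool's x, y, z as a fraction of full scale, then the turn about the tool's z as a fraction of full scale, then the opening, from -1 (shut) to 1 (fully open), so that 0 is half open. In form: [[tx, ty, tz, spin, gripper], ...]. A call has 1 to 20 rows; each row is the pose to reach, as a shift and turn from the pose commanded when the call began, along the tool's axes at that moment; what a row does not reach only later rows make up. Full scale, the value 1, is 150 mm for a shift and 30 degrees for a turn. A row lasts 1/8 s, in which the tool goes at most 62.5 mm and 10.7 degrees, less where a joint would pass 70% of its speed; a pose out of reach is approached as far as the arm can. A call with a number of a shift or a turn outside -1 to 1 is refused whole. A call with a gripper value outside its range is refused whole. The fingers move at their own pace and stop on an object; "force" is the grip in N (left out, the last holds). Time passes only in rows, so rows that repeat a pose let the fingers close. It gives the time, the measured TCP pose, the force, the opening and the grip force at its end, in the units of the state.
- manip.get_obs(): the state, without advancing time (a new reading comes with each control period).
- camera(name): name is "scene" or "top" or "wrist"; returns a dict with "img" (400x640x3 uint8, red, green, blue), "depth" (400x640 float32, m along the optical axis (not along the pixel's ray), 0 where there is no reading), "vertical_fov" (degrees; the focal length in pixels is half the picture's height over the tangent of half this angle, whatever the lens; pixels are square), "cx", "cy" (the principal point, pixels), "k1" (the pictures are not rectified: a ray, as slopes to the right and down, at radius r is drawn at 1 + k1 r^2 times it, then the intrinsics apply), "R" (3x3) and "t" (3): a world point X has camera coordinates R X + t. Camera axes: x right, y down, z forward; pixel columns grow to the right and rows downward; lengths in m; the calibration is good to about 2 mm. A picture is of the moment at which its call begins.
- ticket.hand_in(): hands the job in; it is judged then, once.
Trained networks look in a picture, given as the dict that the camera call returned (one of the last four; its "shot" number tells which), for a name from the list of things; names that differ only in an ending like _2 or _b are one class to them, and where a whole thing is asked for, a point or a joint stands for the part that bears it (a point fixed in the world has none). Each returns a list of dicts, best first, with "conf" (0 to 1); they miss things now and then, are a little off and sometimes report something else, mostly with a low value. They report only what shows in the picture. A call takes as long as a camera call. They do not tell look-alikes from the thing itself.
- boxes_of(query, picture): "position" ([x, y, z] in m, in world coordinates, good to about 4 mm: the middle of the surface that is visible of it).
- outline_of(query, picture): "region" (400x640 bool, what is visible of it).
The state is a dict: "clock": time; "joint_pos": joint angles; "joint_velocities": joint speeds; "tau": joint torques, N m; "position": TCP position; "ee_rot": TCP orientation; "ft_force": force on the tool from outside, world axes, zero at the start; "torque": the same for the moment, N m; "grip_width": opening from 0.0 (shut) to 1.0 (fully open); "grasp_force": force on a finger pad.
Only numpy, scipy, OpenCV 4.12 (cv2) and the standard library are available. Lean on these libraries where they do the work, as an engineer would, in place of code of your own. Each camera call takes 0.05 s, during which the arm holds its last target. There are 200 camera calls.

## Working session

There is one attempt and no reset: what is moved stays moved. The work goes in short steps, Python scripts to look and compute and a tool call to move; the robot and the scene stay as the last step left them, time stands still between calls to the robot, and variables do not carry over. Pictures are saved under pics/ and viewed, at most 14 in all, crops included, and the job is handed in when it is done.

Besides the shell and the picture viewer there is one more tool, called as name([rows], argument=value, ...), one row to a line, values as JSON. carry_out: Moves the arm, as the interface text tells. Its arguments: {"type":"object","properties":{"deltas":{"type":"array","items":{"type":"array","items":{"type":"number"}}},"force":{"type":"number"}},"required":["deltas"]}

```bash
mkdir -p pics; ls
cat > h.py <<'E'
import numpy as np, cv2
from workcell import manip, camera, ticket, boxes_of, outline_of
def K(p):
    f=200/np.tan(np.radians(p["vertical_fov"])/2); return f
def cloud(p):
    f=K(p); v,u=np.mgrid[0:400,0:640].astype(float)
    Km=np.array([[f,0,p["cx"]],[0,f,p["cy"]],[0,0,1]])
    q=cv2.undistortPoints(np.stack([u.ravel(),v.ravel()],1)[:,None],Km,np.array([p["k1"],0,0,0,0.]))[:,0]
    d=p["depth"].ravel(); c=np.stack([q[:,0]*d,q[:,1]*d,d],1)
    X=(c-np.asarray(p["t"]))@np.asarray(p["R"]); X[d==0]=np.nan
    return X.reshape(400,640,3)
def save(p,n,crop=None,s=1):
    im=p["img"][:,:,::-1]
    if crop: a,b,c,d=crop; im=im[b:d,a:c]
    cv2.imwrite("pics/"+n+".png",cv2.resize(im,None,fx=s,fy=s))
def st():
    o=manip.get_obs(); print({k:np.round(o[k],4).tolist() for k in("clock","position","ee_rot","ft_force","grip_width","grasp_force","joint_pos")})
    return o
E
python3 - <<'E'
from h import *
st()
for c in("top","scene"):
    p=camera(c); save(p,c+"0"); X=cloud(p); print(c,-np.asarray(p["R"]).T@p["t"],p["k1"])
    for q in("short1","long","cap","start_top","tumbler1","tumbler2","cups","sauce1","mug","telescope_tip","seat1","lock","tray_in"):
        try:
            for b in boxes_of(q,p): print(q,np.round(b["position"],3),round(b["conf"],2))
        except Exception as e: print(q,e)
E
```

```text
pics
{'clock': 0.0, 'position': [0.2246, -0.5829, 0.2525], 'ee_rot': [0.9831, 0.1829, -0.0002, -0.0007], 'ft_force': [0.4142, 0.0568, -1.0448], 'grip_width': 0.9975, 'grasp_force': 0.0, 'joint_pos': [1.1804, 0.3329, -0.0647, 1.461, 0.0216, 1.3499, -0.0886]}
top [0.39809798 0.05826968 0.97528104] 0.0018083374581755918
short1 [0.615 0.167 0.053] 0.84
short1 [0.446 0.144 0.07 ] 0.63
long [0.61  0.029 0.084] 0.66
cap [ 0.521 -0.238  0.139] 0.98
cap [ 0.313 -0.151  0.067] 0.84
cap [ 0.693 -0.245  0.067] 0.61
cap [0.304 0.325 0.033] 0.32
start_top [0.508 0.444 0.003] 0.72
start_top [ 0.531 -0.129  0.109] 0.68
tumbler1 [0.436 0.266 0.092] 0.89
tumbler1 [ 0.746 -0.094  0.09 ] 0.71
tumbler2 [0.436 0.266 0.092] 0.89
tumbler2 [ 0.746 -0.094  0.09 ] 0.71
cups [0.753 0.145 0.111] 0.7
cups [0.761 0.029 0.137] 0.63
sauce1 [0.717 0.246 0.106] 0.95
sauce1 [0.753 0.147 0.111] 0.62
mug [0.306 0.326 0.036] 0.76
seat1 [ 0.514 -0.231  0.052] 0.96
lock [ 0.516 -0.231  0.056] 0.73
lock [0.447 0.142 0.07 ] 0.27
tray_in [0.507 0.446 0.004] 0.65
scene [ 1.64258844 -0.43629901  0.91438694] -0.16722508350108584
short1 [0.639 0.169 0.045] 0.93
short1 [0.464 0.141 0.046] 0.84
short1 [0.779 0.14  0.084] 0.39
long [0.64  0.017 0.063] 0.77
cap [ 0.323 -0.161  0.046] 0.9
cap [ 0.716 -0.258  0.051] 0.81
cap [ 0.364 -0.299  0.052] 0.77
cap [ 0.542 -0.245  0.122] 0.64
start_top [ 0.58  -0.257  0.054] 0.3
tumbler1 [ 0.778 -0.103  0.064] 0.97
tumbler1 [0.459 0.272 0.056] 0.74
tumbler1 [ 0.583 -0.258  0.049] 0.5
tumbler2 [ 0.778 -0.103  0.064] 0.97
tumbler2 [0.459 0.272 0.056] 0.74
tumbler2 [ 0.583 -0.258  0.049] 0.5
cups [0.791 0.018 0.125] 0.93
cups [0.745 0.24  0.08 ] 0.57
sauce1 [0.747 0.242 0.084] 0.81
sauce1 [0.781 0.139 0.084] 0.57
sauce1 [0.636 0.167 0.046] 0.34
mug [0.331 0.298 0.064] 0.83
telescope_tip [0.462 0.141 0.045] 0.71
seat1 [ 0.582 -0.26   0.051] 0.64
tray_in [0.49  0.447 0.013] 0.81
```

View pics/top0.png

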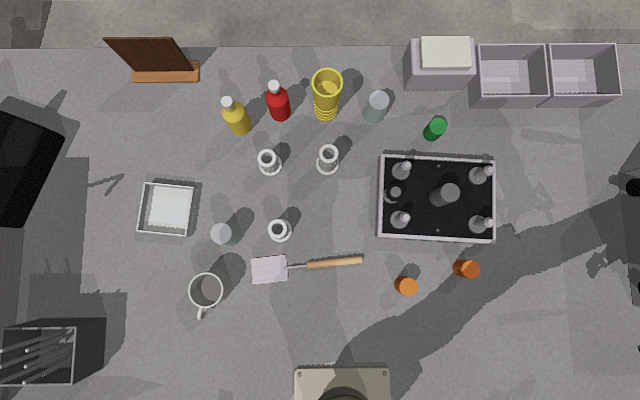

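View pics/scene0.png

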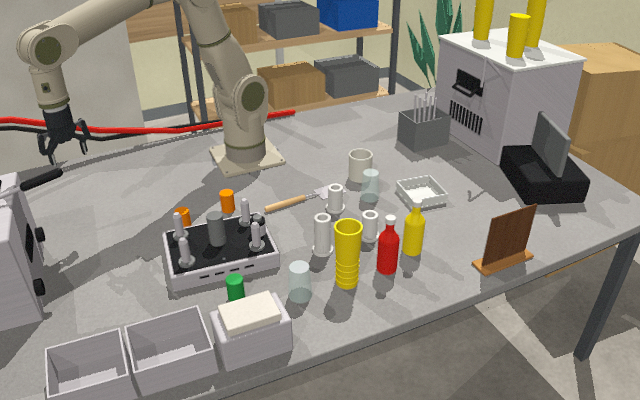

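Candidates for the cap (top picture): grey at (450,193) on the middle spindle, green at (436,128), and orange at (407,286) and (467,268). By the description it is the grey one. Sleeves show at (328,158), which looks long, and at (269,161) and (280,230). The tray is at (167,210) and the start button post at about (393,194). Next I measure them and take a close crop.

Run:
```python
from h import *
p=camera("top"); X=cloud(p); save(p,"washer",(370,110,510,300),3)
def cl(x0,x1,y0,y1,zmin,zmax=.3):
    m=((X[...,0]>x0)&(X[...,0]<x1)&(X[...,1]>y0)&(X[...,1]<y1)&(X[...,2]>zmin)&(X[...,2]<zmax)).astype(np.uint8)
    n,l,s,c=cv2.connectedComponentsWithStats(m)
    for i in range(1,n):
        if s[i,4]<6: continue
        P=X[l==i]; t=P[P[:,2]>np.nanpercentile(P[:,2],98)-.006]
        print(s[i,4],"px",c[i].round(),"top mid",((t.min(0)+t.max(0))/2).round(4),"mean",t.mean(0).round(4),"ext",np.ptp(t,axis=0).round(3))
print("washer");cl(.38,.68,-.40,-.08,.095)
print("sleeves");cl(.40,.68,-.03,.32,.05)
print("tray");cl(.4,.62,.36,.55,.02,.06)
```

```text
washer
109 px [405. 166.] top mid [ 0.5899 -0.1532  0.1293] mean [ 0.5898 -0.1523  0.1295] ext [0.017 0.016 0.007]
133 px [487. 171.] top mid [ 0.5752 -0.3416  0.1298] mean [ 0.576  -0.3409  0.1295] ext [0.018 0.017 0.007]
232 px [395. 192.] top mid [ 0.5319 -0.1289  0.1076] mean [ 0.5317 -0.1287  0.1074] ext [0.024 0.024 0.007]
408 px [447. 193.] top mid [ 0.5235 -0.2421  0.1411] mean [ 0.5238 -0.2427  0.1406] ext [0.041 0.041 0.007]
110 px [404. 217.] top mid [ 0.4706 -0.1436  0.1294] mean [ 0.4703 -0.1435  0.1293] ext [0.016 0.016 0.007]
134 px [487. 222.] top mid [ 0.4573 -0.3329  0.1301] mean [ 0.4572 -0.3326  0.1298] ext [0.016 0.017 0.007]
sleeves
377 px [328. 156.] top mid [0.6218 0.0265 0.1156] mean [0.6221 0.026  0.1153] ext [0.044 0.044 0.008]
255 px [267. 159.] top mid [0.6212 0.1741 0.0809] mean [0.6212 0.174  0.0802] ext [0.043 0.044 0.007]
225 px [278. 228.] top mid [0.4508 0.1494 0.0812] mean [0.4505 0.1488 0.08  ] ext [0.043 0.043 0.008]
485 px [224. 233.] top mid [0.4409 0.2763 0.0964] mean [0.441  0.2768 0.0955] ext [0.048 0.048 0.007]
tray
557 px [164. 207.] top mid [0.5055 0.4338 0.0357] mean [0.5051 0.4342 0.0348] ext [0.134 0.139 0.008]
```

View pics/washer.png

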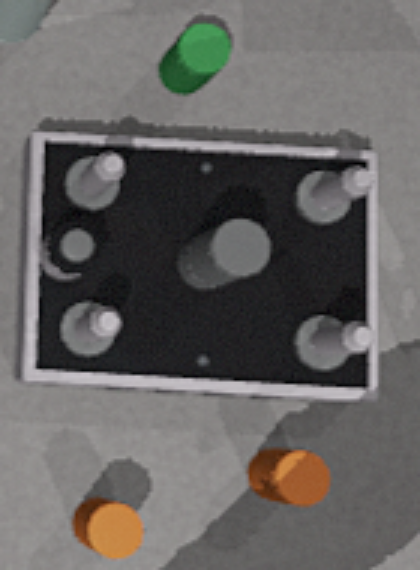

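The crop confirms it: the grey cap (cream-coloured spindle tips around it, button at its left) sits on the middle spindle, and the green and orange ones stand beside the washer. I'll set out, first squaring the tool to the world axes.

carry_out([
  [0.3,-0.15,0,0.25,1],
  [0.6,-0.3,0,0.5,1],
  [0.886,-0.444,0,0.703,1],
  [0.886,-0.444,0,0.703,1],
  [0.886,-0.444,0,0.703,1],
])

```text
clock: 2.08
position: [0.3244, -0.4737, 0.2535]
ee_rot: [1.0, 0.0, -0.0, 0.0]
ft_force: [-0.2, -0.3, -0.2]
grip_width: 1.003
grasp_force: 0.0
```

carry_out([
  [0.35,-0.35,0,0,1],
  [0.65,-0.65,0,0,1],
  [0.95,-0.95,0,0,1],
  [0.95,-0.95,0,0,1],
])

```text
clock: 2.58
position: [0.4697, -0.3281, 0.2533]
ee_rot: [1.0, 0.002, 0.0, -0.001]
ft_force: [-0.2, 0.5, 0.1]
grip_width: 1.0
grasp_force: 0.0
```

carry_out([
  [0.2,-0.3,0,0,1],
  [0.38,-0.59,0,0,1],
  [0.38,-0.59,0,0,1],
  [0.38,-0.59,0,0,1],
])

```text
clock: 3.08
position: [0.5235, -0.2446, 0.2531]
ee_rot: [1.0, -0.001, -0.0, 0.0]
ft_force: [-0.8, -0.7, 0.3]
grip_width: 1.0
grasp_force: 0.0
```

Run:
```python
from h import *
st();p=camera("wrist");save(p,"w1");X=cloud(p)
m=(X[...,2]>.132)&(X[...,2]<.15)&(np.hypot(X[...,0]-.5235,X[...,1]+.2425)<.04)
P=X[m];print(len(P),(P.min(0)+P.max(0))/2,np.ptp(P,axis=0),P.mean(0))
```

```text
{'clock': 3.075, 'position': [0.5235, -0.2446, 0.2531], 'ee_rot': [1.0, -0.0013, -0.0004, 0.0004], 'ft_force': [-0.8223, -0.713, 0.307], 'grip_width': 1.0, 'grasp_force': 0.0, 'joint_pos': [0.6126, 0.2459, -0.3022, 1.5782, 0.0757, 1.3293, -1.2725]}
2217 [ 0.52345253 -0.24102116  0.13722423] [0.04293301 0.0429021  0.01039877] [ 0.52475578 -0.24100852  0.14001347]
```

carry_out([
  [0,-0.015,0.3,0,1],
  [0,-0.015,0.6,0,1],
  [0,-0.015,0.9,0,1],
  [0,-0.015,0.9,0,1],
  [0,-0.015,0.9,0,-1],
  [0,-0.015,0.9,0,-1],
  [0,-0.015,0.9,0,-1],
  [0,-0.015,0.9,0,-1],
  [0,-0.015,0.9,0,-1],
  [0,-0.015,0.9,0,-1],
], force=30)

```text
clock: 4.38
position: [0.5254, -0.2408, 0.1205]
ee_rot: [1.0, -0.0, 0.001, 0.001]
ft_force: [-2.3, -0.2, 6.8]
grip_width: 0.509
grasp_force: 29.8
```

carry_out([
  [0,0,-0.2,0,-1],
  [0,0,-0.4,0,-1],
  [0,0,-0.6,0,-1],
  [0,0,-0.8,0,-1],
  [0,0,-1,0,-1],
  [0,0,-1,0,-1],
])

```text
clock: 5.12
position: [0.5255, -0.2404, 0.2719]
ee_rot: [1.0, -0.0, 0.003, 0.001]
ft_force: [0.5, -0.3, -1.1]
grip_width: 0.511
grasp_force: 31.8
```

carry_out([
  [0,-0.3,0,0,-1],
  [0,-0.6,0,0,-1],
  [0,-0.9,0,0,-1],
])

```text
clock: 5.5
position: [0.524, -0.1037, 0.2679]
ee_rot: [1.0, -0.0, -0.0, 0.0]
ft_force: [1.5, -0.2, -0.4]
grip_width: 0.513
grasp_force: 31.8
```

carry_out([
  [0,-0.3,0,0,-1],
  [0,-0.6,0,0,-1],
  [0,-0.9,0,0,-1],
])

```text
clock: 5.88
position: [0.524, 0.0313, 0.268]
ee_rot: [1.0, -0.0, -0.0, 0.0]
ft_force: [-0.3, -0.9, -1.6]
grip_width: 0.51
grasp_force: 31.8
```

carry_out([
  [0,-0.3,0,0,-1],
  [0,-0.6,0,0,-1],
  [0,-0.9,0,0,-1],
])

```text
clock: 6.25
position: [0.5241, 0.1661, 0.268]
ee_rot: [1.0, -0.0, 0.0, 0.0]
ft_force: [0.4, -0.4, -1.3]
grip_width: 0.506
grasp_force: 31.8
```

carry_out([
  [0,-0.3,0,0,-1],
  [0,-0.6,0,0,-1],
  [0,-0.9,0,0,-1],
])

```text
clock: 6.62
position: [0.5243, 0.3011, 0.2679]
ee_rot: [1.0, -0.0, -0.0, 0.0]
ft_force: [1.5, 0.5, -1.0]
grip_width: 0.512
grasp_force: 31.8
```

carry_out([
  [-0.05,-0.3,0,0,-1],
  [-0.1,-0.6,0,0,-1],
  [-0.13,-0.9,0,0,-1],
  [-0.13,-0.9,0,0,-1],
  [-0.13,-0.9,0,0,-1],
])

```text
clock: 7.25
position: [0.5052, 0.4344, 0.2677]
ee_rot: [1.0, -0.0, -0.0, 0.0]
ft_force: [-0.5, -0.1, -0.6]
grip_width: 0.515
grasp_force: 31.9
```

Run:
```python
from h import *
st();p=camera("wrist");save(p,"w2")
for b in boxes_of("tray_in",p): print(b["position"],b["conf"])
```

```text
{'clock': 7.25, 'position': [0.5052, 0.4344, 0.2677], 'ee_rot': [1.0, -0.0002, -0.0001, 0.0005], 'ft_force': [-0.4552, -0.099, -0.632], 'grip_width': 0.5154, 'grasp_force': 31.8538, 'joint_pos': [-0.3233, 0.4995, -0.6702, 1.2871, 0.3046, 1.4568, -2.5383]}
[0.5031, 0.4339, 0.0048] 0.7
```

View pics/w2.png

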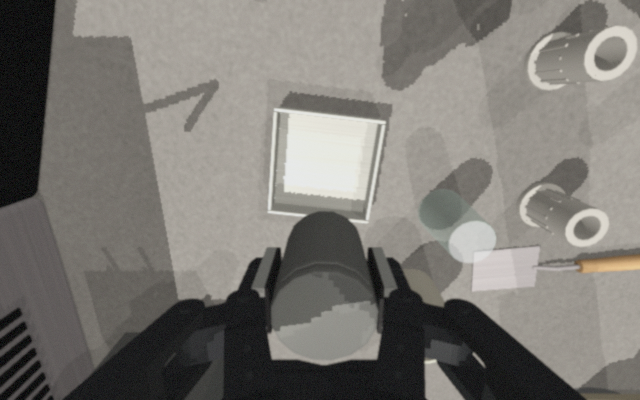

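The image shows the cap held at (325,290) and the tray ahead at (325,165), both as measured. Joint 7 is near its limit, so I turn back a little while lowering.

carry_out([
  [0,0,0.2,-0.1,-1],
  [0,0,0.45,-0.2,-1],
  [0,0,0.7,-0.3,-1],
  [0,0,0.7,-0.3,-1],
])

```text
clock: 7.85
position: [0.5049, 0.4323, 0.1606]
ee_rot: [0.997, 0.077, -0.002, 0.002]
ft_force: [-0.8, 0.2, -0.9]
grip_width: 0.513
grasp_force: 31.8
```

carry_out([
  [0,0,0.2,0,-1],
  [0,0,0.4,0,-1],
  [0,0,0.6,0,-1],
  [0,0,0.72,0,-1],
  [0,0,0.72,0,-1],
  [0,0,0.72,0,-1],
  [0,0,0.72,0,0.3],
  [0,0,0.72,0,0.3],
  [0,0,0.72,0,0.3],
  [0,0,0.72,0,0.3],
])

```text
clock: 9.1
position: [0.5051, 0.4349, 0.0554]
ee_rot: [0.997, 0.078, 0.0, 0.0]
ft_force: [-0.5, 0.1, -0.0]
grip_width: 0.651
grasp_force: 0.0
```

carry_out([
  [0,0,-0.2,0,0.3],
  [0,0,-0.5,0,0.3],
  [0,0,-0.8,0,1],
  [0,0,-1,0,1],
  [0,0,-1,0,1],
])

```text
clock: 9.72
position: [0.5058, 0.4359, 0.2082]
ee_rot: [0.997, 0.078, 0.002, -0.001]
ft_force: [-0.4, -0.1, 0.6]
grip_width: 0.998
grasp_force: 0.0
```

carry_out([
  [0.0,0.2,-0.2,0,1],
  [0.015,0.45,-0.3,0.15,1],
  [0.015,0.677,-0.3,0.3,1],
  [0.015,0.677,-0.3,0.3,1],
  [0.015,0.677,-0.3,0.3,1],
])

```text
clock: 10.35
position: [0.5227, 0.3353, 0.2495]
ee_rot: [1.0, 0.0, -0.001, 0.0]
ft_force: [-0.8, -0.3, -0.7]
grip_width: 1.001
grasp_force: 0.0
```

carry_out([
  [0,0.33,0,0,1],
  [0,0.66,0,0,1],
  [0,0.96,0,0,1],
])

```text
clock: 10.72
position: [0.5226, 0.1906, 0.2497]
ee_rot: [1.0, 0.001, -0.0, -0.0]
ft_force: [1.0, -0.5, -0.2]
grip_width: 1.001
grasp_force: 0.0
```

carry_out([
  [0,0.33,0,0,1],
  [0,0.66,0,0,1],
  [0,0.96,0,0,1],
])

```text
clock: 11.1
position: [0.5229, 0.0466, 0.2499]
ee_rot: [1.0, 0.001, -0.0, -0.0]
ft_force: [0.4, 0.6, 0.2]
grip_width: 0.996
grasp_force: 0.0
```

carry_out([
  [0,0.33,0,0,1],
  [0,0.66,0,0,1],
  [0,0.96,0,0,1],
])

```text
clock: 11.48
position: [0.5231, -0.0974, 0.2499]
ee_rot: [1.0, 0.001, -0.0, -0.0]
ft_force: [0.2, 0.2, -0.1]
grip_width: 1.004
grasp_force: 0.0
```

carry_out([
  [0,0.33,0,0,1],
  [0,0.66,0,0,1],
  [0,0.96,0,0,1],
  [0,0.96,0,0,1],
  [0,0.96,0,0,1],
])

```text
clock: 12.1
position: [0.5236, -0.2392, 0.2497]
ee_rot: [1.0, 0.001, -0.0, -0.001]
ft_force: [0.6, 0.8, 0.7]
grip_width: 1.0
grasp_force: 0.0
```

Run:
```python
from h import *
st();p=camera("wrist");X=cloud(p);save(p,"w3")
def tips(X):
  for n,a,z in(("s1",(.4705,-.1435),.12),("s2",(.590,-.1525),.12),("s3",(.4573,-.3328),.12),("s4",(.5757,-.3412),.12),("mid",(.524,-.241),.112)):
    d=np.hypot(X[...,0]-a[0],X[...,1]-a[1])<.025
    P=X[d&(X[...,2]>z)&(X[...,2]<.2)]
    if len(P)>10:
        t=P[P[:,2]>P[:,2].max()-.004]; print(n,len(t),((t.min(0)+t.max(0))/2).round(4),np.ptp(t,axis=0).round(3))
tips(X)
p=camera("top");tips(cloud(p)); X=cloud(p)
P=X[(abs(X[...,0]-.505)<.06)&(abs(X[...,1]-.435)<.06)&(X[...,2]>.05)];print(len(P),P.mean(0))
```

```text
{'clock': 12.1, 'position': [0.5236, -0.2392, 0.2497], 'ee_rot': [1.0, 0.0011, -0.0002, -0.0006], 'ft_force': [0.6205, 0.7863, 0.6877], 'grip_width': 0.9996, 'grasp_force': 0.0, 'joint_pos': [0.6431, 0.248, -0.3468, 1.5859, 0.0851, 1.3237, -1.2835]}
s1 169 [ 0.4713 -0.1426  0.1303] [0.013 0.016 0.004]
s2 347 [ 0.5893 -0.151   0.1299] [0.015 0.016 0.004]
s3 39 [ 0.4629 -0.3349  0.1249] [0.011 0.014 0.004]
s4 340 [ 0.5764 -0.34    0.1299] [0.016 0.016 0.004]
mid 261 [ 0.5233 -0.2408  0.1207] [0.015 0.015 0.004]
s1 31 [ 0.4704 -0.1439  0.1314] [0.016 0.013 0.004]
s2 25 [ 0.5898 -0.1524  0.1315] [0.013 0.012 0.004]
s3 32 [ 0.4573 -0.3334  0.1312] [0.016 0.012 0.004]
mid 31 [ 0.5239 -0.2419  0.1218] [0.014 0.014 0.004]
298 [0.50325589 0.43262946 0.06763548]
```

carry_out([
  [0,0.013,0.25,0,1],
  [0,0.013,0.5,0,0.5],
  [0,0.013,0.75,0,0.5],
  [0,0.013,0.985,0,0.5],
  [0,0.013,0.985,0,0.5],
  [0,0.013,0.985,0,-1],
  [0,0.013,0.985,0,-1],
  [0,0.013,0.985,0,-1],
  [0,0.013,0.985,0,-1],
  [0,0.013,0.985,0,-1],
  [0,0.013,0.985,0,-1],
], force=80)

```text
clock: 13.58
position: [0.524, -0.2424, 0.1042]
ee_rot: [1.0, 0.0, 0.001, 0.0]
ft_force: [-1.6, 4.0, 7.1]
grip_width: 0.255
grasp_force: 78.1
```

carry_out([
  [0,0,-0.08,0,-1],
  [0,0,-0.16,0,-1],
  [0,0,-0.24,0,-1],
  [0,0,-0.32,0,-1],
  [0,0,-0.37,0,-1],
  [0,0,-0.39,0,-1],
  [0,0,-0.41,0,-1],
  [0,0,-0.42,0,-1],
  [0,0,-0.42,0,-1],
])

```text
clock: 14.7
position: [0.5239, -0.2423, 0.1642]
ee_rot: [1.0, 0.0, 0.001, -0.0]
ft_force: [12.4, -1.3, -20.9]
grip_width: 0.251
grasp_force: 80.8
```

carry_out([
  [0,0,-0.03,0,-1],
  [0,0,-0.03,0,-1],
  [0,0,0,0,0.2],
  [0,0,0,0,0.2],
  [0,0,0,0,0.2],
  [0,0,0,0,0.2],
  [0,0,-0.25,0,0.5],
  [0,0,-0.5,0,1],
  [0,0,-0.8,0,1],
  [0,0,-0.8,0,1],
])

```text
clock: 15.95
position: [0.5245, -0.2434, 0.2899]
ee_rot: [1.0, -0.0, 0.003, 0.002]
ft_force: [-0.0, 0.6, -0.3]
grip_width: 0.998
grasp_force: 0.0
```

Run:
```python
from h import *
st();p=camera("wrist");X=cloud(p)
P=X[(np.hypot(X[...,0]-.5236,X[...,1]+.2413)<.03)&(X[...,2]>.13)&(X[...,2]<.2)]
t=P[P[:,2]>P[:,2].max()-.006];print(((t.min(0)+t.max(0))/2).round(4),P[:,2].max())
p=camera("scene")
save(p,"lock",(150,190,290,300),5)
for b in boxes_of("lock",p): print(b["position"],b["conf"])
```

```text
{'clock': 15.95, 'position': [0.5245, -0.2434, 0.2899], 'ee_rot': [1.0, -0.0002, 0.0032, 0.0015], 'ft_force': [-0.0235, 0.6269, -0.3439], 'grip_width': 0.9982, 'grasp_force': 0.0, 'joint_pos': [0.6468, 0.2279, -0.3452, 1.5254, 0.0787, 1.3948, -1.2744]}
[ 0.5238 -0.2409  0.1791] 0.18206632626198882
```

View pics/lock.png

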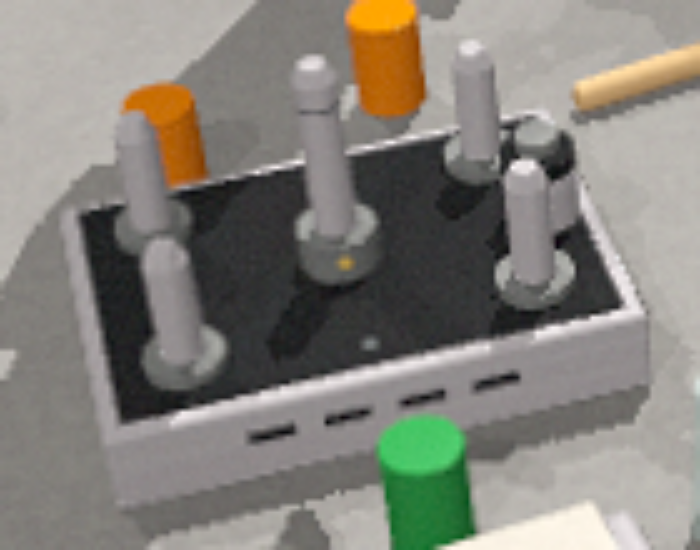

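The brass lock button shows at (345,263) in the crop, and the spindle tip is at about 0.180 m. The spindle is locked, so next is the long sleeve.

carry_out([
  [0.16,-0.3,0,0,1],
  [0.32,-0.6,0,0,1],
  [0.48,-0.9,0,0,1],
  [0.65,-0.9,0,0,1],
])

```text
clock: 16.6
position: [0.621, -0.1028, 0.2847]
ee_rot: [1.0, 0.003, -0.001, -0.001]
ft_force: [0.2, -1.4, -0.1]
grip_width: 0.999
grasp_force: 0.0
```

carry_out([
  [0,-0.3,0.1,0,1],
  [0,-0.6,0.2,0,1],
  [0,-0.89,0.3,0,1],
  [0,-0.89,0.3,0,1],
  [0,-0.89,0.3,0,1],
])

```text
clock: 17.23
position: [0.6203, 0.0249, 0.2396]
ee_rot: [1.0, -0.0, -0.001, 0.0]
ft_force: [-1.1, -0.5, 0.4]
grip_width: 0.998
grasp_force: 0.0
```

```bash
cat >> h.py <<'E'
def ring(X,a,z,r=.035):
    P=X[(np.hypot(X[...,0]-a[0],X[...,1]-a[1])<r)&(abs(X[...,2]-z)<.005)]
    if len(P)<10: print("none",a); return
    h=cv2.convexHull((P[:,:2]*1000).astype(np.float32)); c,rad=cv2.minEnclosingCircle(h)
    print("ring",len(P),np.round(c,1),"rad",round(rad,1),"z",np.median(P[:,2]).round(4))
E
python3 - <<'E'
from h import *
st();X=cloud(camera("wrist"));ring(X,(.622,.0263),.115);ring(X,(.6212,.1741),.08,.05)
X=cloud(camera("top"));ring(X,(.622,.0263),.115);ring(X,(.6212,.1741),.08,.05);ring(X,(.4508,.1494),.08,.05)
E
```

```text
{'clock': 17.225, 'position': [0.6203, 0.0249, 0.2396], 'ee_rot': [1.0, -0.0002, -0.0008, 0.0003], 'ft_force': [-1.0897, -0.5174, 0.447], 'grip_width': 0.9981, 'grasp_force': 0.0, 'joint_pos': [0.2592, 0.3722, -0.4825, 1.4706, 0.1744, 1.343, -1.806]}
ring 1469 [622.  29.] rad 22.9 z 0.115
ring 1261 [621.3 176.2] rad 23.0 z 0.0799
ring 99 [622.3  27.6] rad 22.4 z 0.1152
ring 178 [621.6 174.3] rad 22.7 z 0.08
ring 84 [449. 193.] rad 21.3 z 0.0799
```

carry_out([
  [0.011,-0.024,0.3,0,1],
  [0.011,-0.024,0.6,0,1],
  [0.011,-0.024,0.9,0,1],
  [0.011,-0.024,0.917,0,1],
  [0.011,-0.024,0.917,0,-1],
  [0.011,-0.024,0.917,0,-1],
  [0.011,-0.024,0.917,0,-1],
  [0.011,-0.024,0.917,0,-1],
  [0.011,-0.024,0.917,0,-1],
  [0.011,-0.024,0.917,0,-1],
], force=50)

```text
clock: 18.58
position: [0.6236, 0.0289, 0.1055]
ee_rot: [1.0, -0.0, 0.002, 0.0]
ft_force: [-0.3, -2.0, 6.1]
grip_width: 0.53
grasp_force: 50.7
```

carry_out([
  [0,0,-0.25,0,-1],
  [0,0,-0.5,0,-1],
  [0,0,-0.75,0,-1],
  [0,0,-1,0,-1],
  [0,0,-1,0,-1],
])

```text
clock: 19.2
position: [0.6237, 0.0295, 0.2577]
ee_rot: [1.0, -0.0, 0.004, -0.0]
ft_force: [-0.4, -0.3, -2.1]
grip_width: 0.524
grasp_force: 51.6
```

carry_out([
  [0,0,-0.2,0,-1],
  [0,0,-0.37,0,-1],
  [-0.15,0.3,-0.37,0,-1],
  [-0.3,0.6,-0.37,0,-1],
  [-0.45,0.9,-0.37,0,-1],
])

```text
clock: 19.82
position: [0.5536, -0.1072, 0.3083]
ee_rot: [1.0, -0.0, -0.0, 0.0]
ft_force: [0.8, -0.1, -1.3]
grip_width: 0.523
grasp_force: 51.6
```

carry_out([
  [-0.1,0.3,0,0,-1],
  [-0.2,0.6,0,0,-1],
  [-0.2,0.9,0,0,-1],
  [-0.2,0.9,0,0,-1],
  [-0.2,0.9,0,0,-1],
  [-0.2,0.9,0,0,-1],
])

```text
clock: 20.58
position: [0.525, -0.2395, 0.3086]
ee_rot: [1.0, 0.001, 0.0, -0.0]
ft_force: [-0.7, -0.4, -1.2]
grip_width: 0.532
grasp_force: 51.7
```

Run:
```python
from h import *
st();p=camera("wrist");save(p,"w4");X=cloud(p)
h=manip.get_obs()["position"]
P=X[(np.hypot(X[...,0]-h[0],X[...,1]-h[1])<.05)&(X[...,2]>.15)]
for z0 in np.arange(.17,.34,.01):
    Q=P[(P[:,2]>z0)&(P[:,2]<z0+.01)]
    if len(Q)>5: print(round(z0,2),len(Q),((Q.min(0)+Q.max(0))/2).round(4),np.ptp(Q,axis=0).round(3))
X=cloud(camera("top"))
P=X[(np.hypot(X[...,0]-h[0],X[...,1]-h[1])<.05)&(X[...,2]>.15)&(X[...,2]<.23)]
print(len(P));
```

```text
{'clock': 20.575, 'position': [0.525, -0.2395, 0.3086], 'ee_rot': [1.0, 0.0009, 0.0001, -0.0001], 'ft_force': [-0.6976, -0.4493, -1.2221], 'grip_width': 0.5322, 'grasp_force': 51.6663, 'joint_pos': [0.6324, 0.2227, -0.3367, 1.4921, 0.0734, 1.4391, -1.2752]}
0.2 93 [ 0.5444 -0.2399  0.2072] [0.017 0.052 0.005]
0.21 1232 [ 0.5335 -0.2393  0.215 ] [0.039 0.059 0.01 ]
0.22 246 [ 0.5384 -0.2393  0.225 ] [0.018 0.045 0.01 ]
0.23 279 [ 0.5382 -0.2392  0.235 ] [0.017 0.045 0.01 ]
0.24 316 [ 0.538  -0.2391  0.245 ] [0.017 0.045 0.01 ]
0.25 366 [ 0.5382 -0.2389  0.255 ] [0.017 0.046 0.01 ]
0.26 431 [ 0.5382 -0.239   0.265 ] [0.017 0.045 0.01 ]
0.27 645 [ 0.528  -0.2388  0.275 ] [0.039 0.046 0.01 ]
0.28 1092 [ 0.5278 -0.2385  0.285 ] [0.039 0.046 0.01 ]
0.29 1669 [ 0.5274 -0.238   0.295 ] [0.038 0.071 0.01 ]
0.3 2423 [ 0.5275 -0.2382  0.305 ] [0.038 0.072 0.01 ]
0.31 7049 [ 0.5237 -0.2384  0.315 ] [0.046 0.073 0.01 ]
0.32 1390 [ 0.5255 -0.2385  0.325 ] [0.024 0.08  0.01 ]
0.33 2163 [ 0.5261 -0.2395  0.335 ] [0.026 0.097 0.01 ]
262
```

View pics/w4.png

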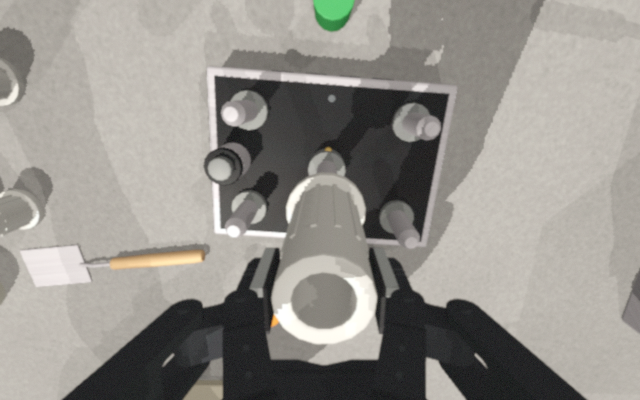

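The sleeve is held upright over the middle spindle, with its mouth at (325,300) and the lock button showing at (328,150). It needs a 1.5 mm shift in y before I lower it.

carry_out([
  [0,0.01,0,0,-1],
  [0,0.01,0.1,0,-1],
  [0,0.01,0.16,0,-1],
  [0,0.01,0.22,0,-1],
  [0,0.01,0.28,0,-1],
  [0,0.01,0.34,0,-1],
  [0,0.01,0.34,0,-1],
])

```text
clock: 21.55
position: [0.5243, -0.2423, 0.2566]
ee_rot: [1.0, -0.0, -0.001, -0.0]
ft_force: [-0.1, 0.6, -0.6]
grip_width: 0.526
grasp_force: 51.6
```

carry_out([
  [0,0,0.08,0,-1],
  [0,0,0.16,0,-1],
  [0,0,0.24,0,-1],
  [0,0,0.32,0,-1],
  [0,0,0.4,0,-1],
  [0,0,0.46,0,-1],
  [0,0,0.5,0,-1],
  [0,0,0.52,0,-1],
  [0,0,0.52,0,-1],
])

```text
clock: 22.68
position: [0.525, -0.2424, 0.1805]
ee_rot: [1.0, -0.0, 0.001, 0.0]
ft_force: [-1.5, 1.0, 4.5]
grip_width: 0.529
grasp_force: 51.9
```

carry_out([
  [0,0,0,0,1],
  [0,0,0,0,1],
  [0,0,0,0,1],
  [0,0,0,0,1],
  [0,0,-0.3,0,1],
  [0,0,-0.6,0,1],
  [0,0,-0.75,0,1],
  [0,0,-0.75,0,1],
])

```text
clock: 23.68
position: [0.5254, -0.2426, 0.2938]
ee_rot: [1.0, -0.0, 0.002, 0.001]
ft_force: [0.1, 0.3, 0.0]
grip_width: 1.001
grasp_force: 0.0
```

carry_out([
  [0.21,-0.3,0,0,1],
  [0.42,-0.6,0,0,1],
  [0.64,-0.95,0,0,1],
])

```text
clock: 24.05
position: [0.621, -0.0993, 0.2904]
ee_rot: [1.0, -0.001, -0.001, 0.0]
ft_force: [-0.5, -0.2, 0.2]
grip_width: 1.002
grasp_force: 0.0
```

carry_out([
  [0,-0.33,0,0,1],
  [0,-0.66,0,0,1],
  [0,-0.95,0,0,1],
])

```text
clock: 24.42
position: [0.6201, 0.0447, 0.2903]
ee_rot: [1.0, 0.0, -0.001, -0.0]
ft_force: [1.0, -0.4, -0.1]
grip_width: 1.0
grasp_force: 0.0
```

carry_out([
  [0,-0.33,0.15,0,1],
  [0,-0.66,0.3,0,1],
  [0,-0.9,0.55,0,1],
  [0,-0.9,0.55,0,1],
  [0,-0.9,0.55,0,1],
])

```text
clock: 25.05
position: [0.6208, 0.1767, 0.2088]
ee_rot: [1.0, -0.0, -0.0, 0.0]
ft_force: [-0.1, 0.2, 0.8]
grip_width: 1.001
grasp_force: 0.0
```

Run:
```python
from h import *
st();X=cloud(camera("wrist"));ring(X,(.621,.1755),.08,.045)
X=cloud(camera("top"));ring(X,(.524,-.241),.19);ring(X,(.6212,.1741),.08,.05);ring(X,(.449,.193),.08,.05)
```

```text
{'clock': 25.05, 'position': [0.6208, 0.1767, 0.2088], 'ee_rot': [1.0, -0.0004, -0.0005, 0.0004], 'ft_force': [-0.0682, 0.2196, 0.7682], 'grip_width': 1.0011, 'grasp_force': 0.0, 'joint_pos': [0.0365, 0.4536, -0.5216, 1.4383, 0.2282, 1.3112, -2.0716]}
ring 1414 [621.3 177.4] rad 23.0 z 0.08
ring 247 [ 524.4 -244.2] rad 22.6 z 0.1902
none (0.6212, 0.1741)
ring 91 [447.7 201.3] rad 22.2 z 0.0799
```

carry_out([
  [0.004,-0.005,0.3,0,1],
  [0.004,-0.005,0.6,0,1],
  [0.004,-0.005,0.9,0,1],
  [0.004,-0.005,0.94,0,1],
  [0.004,-0.005,0.94,0,-1],
  [0.004,-0.005,0.94,0,-1],
  [0.004,-0.005,0.94,0,-1],
  [0.004,-0.005,0.94,0,-1],
  [0.004,-0.005,0.94,0,-1],
  [0.004,-0.005,0.94,0,-1],
])

```text
clock: 26.4
position: [0.6227, 0.1785, 0.071]
ee_rot: [1.0, -0.0, 0.002, -0.0]
ft_force: [-1.0, -0.4, 5.5]
grip_width: 0.517
grasp_force: 50.5
```

carry_out([
  [0,0,-0.25,0,-1],
  [0,0,-0.5,0,-1],
  [0,0,-0.75,0,-1],
  [0,0,-1,0,-1],
  [0,0,-1,0,-1],
])

```text
clock: 27.02
position: [0.6228, 0.1792, 0.2231]
ee_rot: [1.0, -0.0, 0.003, -0.001]
ft_force: [-0.0, -0.2, -1.9]
grip_width: 0.512
grasp_force: 51.8
```

carry_out([
  [0,0.3,0,0,-1],
  [0,0.6,0,0,-1],
  [0,0.9,0,0,-1],
])

```text
clock: 27.4
position: [0.6209, 0.0418, 0.218]
ee_rot: [1.0, -0.0, -0.0, 0.0]
ft_force: [0.9, 0.2, -1.3]
grip_width: 0.514
grasp_force: 51.7
```

carry_out([
  [-0.05,0.33,0,0,-1],
  [-0.15,0.66,0,0,-1],
  [-0.2,0.9,0,0,-1],
  [-0.2,0.9,0,0,-1],
  [-0.2,0.9,0,0,-1],
])

```text
clock: 28.02
position: [0.5912, -0.0909, 0.2183]
ee_rot: [1.0, 0.0, -0.0, -0.0]
ft_force: [0.3, -0.1, -1.9]
grip_width: 0.518
grasp_force: 51.7
```

```bash
cat >> h.py <<'E'
def held(X,h,zt):
    # top ring of held sleeve, wrist measured
    P=X[(np.hypot(X[...,0]-h[0],X[...,1]-h[1])<.03)&(abs(X[...,2]-zt)<.004)]
    print("held",len(P),((P.min(0)+P.max(0))/2).round(4),np.ptp(P,axis=0).round(3))
E
python3 - <<'E'
from h import *
h=st()["position"];X=cloud(camera("wrist"));held(X,h,h[2]+.009)
for n,a in(("s1",(.4705,-.1435)),("s2",(.590,-.1515)),("s4",(.5757,-.3405))):
    P=X[(np.hypot(X[...,0]-a[0],X[...,1]-a[1])<.02)&(abs(X[...,2]-.128)<.004)]
    if len(P): print(n,len(P),((P.min(0)+P.max(0))/2).round(4),np.ptp(P,axis=0).round(3))
E
```

```text
{'clock': 28.025, 'position': [0.5912, -0.0909, 0.2183], 'ee_rot': [1.0, 0.0001, -0.0001, -0.0002], 'ft_force': [0.2967, -0.1429, -1.8936], 'grip_width': 0.5175, 'grasp_force': 51.7072, 'joint_pos': [0.4305, 0.328, -0.4371, 1.5649, 0.1423, 1.2807, -1.5975]}
held 5799 [ 0.5899 -0.0915  0.2273] [0.046 0.057 0.008]
s1 72 [ 0.4727 -0.1356  0.1273] [0.013 0.006 0.007]
s2 526 [ 0.5902 -0.1505  0.1279] [0.019 0.02  0.008]
```

carry_out([
  [0,0.2,0,0,-1],
  [0,0.398,0,0,-1],
  [0,0.398,0,0,-1],
  [0,0.398,0.1,0,-1],
  [0,0.398,0.17,0,-1],
  [0,0.398,0.24,0,-1],
  [0,0.398,0.31,0,-1],
  [0,0.398,0.38,0,-1],
  [0,0.398,0.45,0,-1],
  [0,0.398,0.52,0,-1],
  [0,0.398,0.57,0,-1],
  [0,0.398,0.59,0,-1],
  [0,0.398,0.59,0,-1],
])

```text
clock: 29.7
position: [0.5916, -0.1514, 0.131]
ee_rot: [1.0, -0.0, 0.0, 0.0]
ft_force: [-2.2, -0.4, 5.2]
grip_width: 0.514
grasp_force: 52.6
```

carry_out([
  [0,0,0,0,1],
  [0,0,0,0,1],
  [0,0,0,0,1],
  [0,0,0,0,1],
  [0,0,-0.3,0,1],
  [0,0,-0.6,0,1],
  [0,-0.3,-0.9,0,1],
  [-0.2,-0.6,-0.9,0,1],
  [-0.35,-0.9,-0.9,0,1],
])

```text
clock: 30.82
position: [0.5381, -0.0148, 0.2656]
ee_rot: [1.0, -0.0, 0.001, 0.0]
ft_force: [0.7, 0.5, -0.5]
grip_width: 1.0
grasp_force: 0.0
```

carry_out([
  [-0.2,-0.3,0,0,1],
  [-0.4,-0.6,0,0,1],
  [-0.6,-0.9,0,0,1],
])

```text
clock: 31.2
position: [0.4477, 0.1201, 0.2651]
ee_rot: [1.0, -0.0, 0.0, 0.0]
ft_force: [0.5, 0.9, 0.6]
grip_width: 0.999
grasp_force: 0.0
```

carry_out([
  [0,-0.25,0,-0.3,1],
  [0,-0.5,0,-0.6,1],
  [0,-0.5,0,-0.9,1],
  [0,-0.5,0,-1,1],
  [0,-0.5,0,-1,1],
])

```text
clock: 31.82
position: [0.4488, 0.1937, 0.265]
ee_rot: [0.966, 0.259, 0.0, 0.0]
ft_force: [0.3, -0.5, -0.3]
grip_width: 1.0
grasp_force: 0.0
```

carry_out([
  [0,0,0,-0.3,1],
  [0,0,0.1,-0.6,1],
  [0,0,0.2,-0.9,1],
  [0,0,0.3,-1,1],
  [0,0,0.3,-1,1],
  [0,0,0.3,-1,1],
])

```text
clock: 32.58
position: [0.4491, 0.1938, 0.2206]
ee_rot: [0.867, 0.499, 0.0, 0.0]
ft_force: [0.1, -0.4, 0.6]
grip_width: 0.997
grasp_force: 0.0
```

Run:
```python
from h import *
st();p=camera("wrist");save(p,"w5");X=cloud(p)
for y in(.15,.20):ring(X,(.448,y),.08,.045)
p=camera("top");X=cloud(p);save(p,"t2",(180,80,520,300),2)
ring(X,(.524,-.241),.19);ring(X,(.59,-.151),.14);ring(X,(.441,.277),.093,.045)
```

```text
{'clock': 32.575, 'position': [0.4491, 0.1938, 0.2206], 'ee_rot': [0.8666, 0.499, 0.0003, 0.0001], 'ft_force': [0.146, -0.3917, 0.6], 'grip_width': 0.9972, 'grasp_force': 0.0, 'joint_pos': [0.1997, 0.1106, -0.7357, 1.8234, 0.0788, 1.2363, -1.0847]}
ring 380 [447.8 190.6] rad 18.7 z 0.0801
ring 1327 [447.6 203. ] rad 22.8 z 0.0801
ring 250 [ 524.4 -244.6] rad 23.1 z 0.1902
ring 209 [ 590.6 -153.4] rad 23.1 z 0.1401
none (0.441, 0.277)
```

View pics/w5.png

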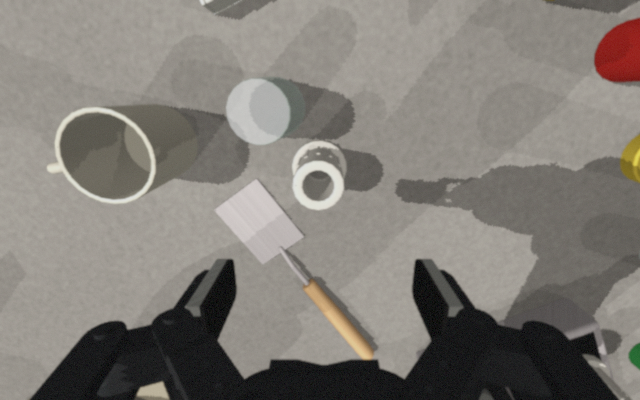

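The last short sleeve stands upright at (318,185), and the tumbler at (260,110) is clear of the finger line. I'll grasp it.

carry_out([
  [0.047,-0.039,0,0,1],
  [0.047,-0.039,0.3,0,1],
  [0.047,-0.039,0.6,0,1],
  [0.047,-0.039,0.9,0,1],
  [0.047,-0.039,1,0,1],
  [0.047,-0.039,1,0,1],
  [0.047,-0.039,1,0,-1],
  [0.047,-0.039,1,0,-1],
  [0.047,-0.039,1,0,-1],
  [0.047,-0.039,1,0,-1],
  [0.047,-0.039,1,0,-1],
  [0.047,-0.039,1,0,-1],
])

```text
clock: 34.17
position: [0.4483, 0.203, 0.0715]
ee_rot: [0.866, 0.5, 0.001, 0.001]
ft_force: [-1.8, -1.0, 9.3]
grip_width: 0.53
grasp_force: 49.8
```

carry_out([
  [0,0,-0.25,0,-1],
  [0,0,-0.5,0,-1],
  [0,0,-0.75,0,-1],
  [0,0,-1,0,-1],
  [0,0,-1,0,-1],
])

```text
clock: 34.8
position: [0.4486, 0.2035, 0.2232]
ee_rot: [0.866, 0.5, 0.003, 0.001]
ft_force: [0.4, -0.3, -1.1]
grip_width: 0.526
grasp_force: 51.6
```

carry_out([
  [-0.26,0.18,0,0,-1],
  [-0.53,0.36,0,0,-1],
  [-0.795,0.543,0,0,-1],
])

```text
clock: 35.17
position: [0.4577, 0.0571, 0.2194]
ee_rot: [0.866, 0.5, -0.0, 0.0]
ft_force: [0.9, 0.4, -1.6]
grip_width: 0.528
grasp_force: 51.6
```

carry_out([
  [-0.26,0.18,0,0,-1],
  [-0.53,0.36,0,0,-1],
  [-0.795,0.543,0,0,-1],
  [-0.795,0.543,0,0,-1],
  [-0.795,0.543,0,0,-1],
])

```text
clock: 35.8
position: [0.4687, -0.0847, 0.2194]
ee_rot: [0.866, 0.5, -0.0, -0.0]
ft_force: [-0.0, 0.6, -0.9]
grip_width: 0.527
grasp_force: 51.6
```

Run:
```python
from h import *
h=st()["position"];p=camera("wrist");X=cloud(p);save(p,"w6");held(X,h,h[2]+.009)
P=X[(np.hypot(X[...,0]-h[0],X[...,1]-h[1])<.03)&(abs(X[...,2]-h[2]-.009)<.004)]
c,r=cv2.minEnclosingCircle((P[:,:2]*1000).astype(np.float32));print(c,r)
for n,a in(("s1",(.4705,-.143)),("s3",(.4573,-.3328))):
    P=X[(np.hypot(X[...,0]-a[0],X[...,1]-a[1])<.02)&(abs(X[...,2]-.128)<.004)]
    if len(P): print(n,len(P),((P.min(0)+P.max(0))/2).round(4),np.ptp(P,axis=0).round(3))
```

```text
{'clock': 35.8, 'position': [0.4687, -0.0847, 0.2194], 'ee_rot': [0.8661, 0.4999, -0.0003, -0.0004], 'ft_force': [-0.0082, 0.6136, -0.9217], 'grip_width': 0.527, 'grasp_force': 51.5952, 'joint_pos': [0.5502, 0.0566, -0.4782, 1.8639, 0.0272, 1.2284, -0.4603]}
held 5620 [ 0.4711 -0.0838  0.2284] [0.055 0.047 0.008]
(471.2571105957031, -80.29276275634766) 28.40874481201172
```

View pics/w6.png

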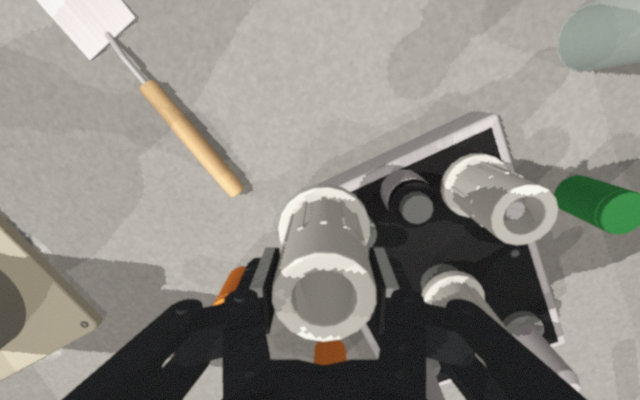

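The sleeve is held well at (325,300). Its spindle is hidden behind the gripper, so I use the earlier fit for it.

carry_out([
  [-0.16,0.1,0,0,-1],
  [-0.324,0.21,0,0,-1],
  [-0.324,0.21,0,0,-1],
  [-0.324,0.21,0.1,0,-1],
  [-0.324,0.21,0.17,0,-1],
  [-0.324,0.21,0.24,0,-1],
  [-0.324,0.21,0.31,0,-1],
  [-0.324,0.21,0.38,0,-1],
  [-0.324,0.21,0.45,0,-1],
  [-0.324,0.21,0.52,0,-1],
  [-0.324,0.21,0.57,0,-1],
  [-0.324,0.21,0.595,0,-1],
  [-0.324,0.21,0.595,0,-1],
])

```text
clock: 37.48
position: [0.472, -0.1432, 0.1316]
ee_rot: [0.866, 0.5, -0.0, 0.0]
ft_force: [-6.6, 1.3, 8.8]
grip_width: 0.531
grasp_force: 52.5
```

carry_out([
  [0,0,0,0,0.7],
  [0,0,0,0,0.7],
  [0,0,0,0,0.7],
  [0,0,0,0,0.7],
  [0,0,-0.3,0,0.7],
  [0,0,-0.6,0,0.7],
  [0,0,-0.7,0.3,0],
  [0,0,-0.7,0.6,-1],
  [0,0,-0.7,0.9,-1],
  [0,0,-0.7,1,-1],
  [0,0,-0.7,1,-1],
])

```text
clock: 38.85
position: [0.472, -0.1431, 0.2357]
ee_rot: [0.966, 0.259, -0.0, 0.0]
ft_force: [-0.2, 0.1, 0.4]
grip_width: 0.006
grasp_force: 0.0
```

carry_out([
  [0,0,0,0.3,-1],
  [0,0,0,0.6,-1],
  [0,0,0,0.9,-1],
  [0,0,0,1,-1],
  [0,0,0,1,-1],
  [0,0,0,1,-1],
])

```text
clock: 39.6
position: [0.472, -0.1431, 0.2357]
ee_rot: [1.0, 0.001, -0.0, 0.0]
ft_force: [0.1, -0.0, 0.2]
grip_width: 0.001
grasp_force: 0.0
```

Run:
```python
from h import *
h=st()["position"];p=camera("wrist");X=cloud(p);save(p,"w7")
ring(X,(.5318,-.128),.107,.02);ring(X,(.524,-.241),.19);ring(X,(.59,-.151),.14);ring(X,(.471,-.142),.14)
p=camera("top");X=cloud(p);ring(X,(.5318,-.1288),.107,.02);ring(X,(.524,-.241),.19);ring(X,(.59,-.151),.14);ring(X,(.471,-.142),.14)
```

```text
{'clock': 39.6, 'position': [0.472, -0.1431, 0.2357], 'ee_rot': [1.0, 0.0008, -0.0, 0.0], 'ft_force': [0.1253, -0.0445, 0.2072], 'grip_width': 0.0006, 'grasp_force': 0.0, 'joint_pos': [0.5707, 0.0757, -0.3841, 1.8076, 0.0298, 1.264, -1.3905]}
ring 821 [ 531.1 -126.5] rad 12.9 z 0.1071
ring 3993 [ 523.3 -242.5] rad 23.3 z 0.1901
ring 2803 [ 589.7 -151.2] rad 23.2 z 0.1401
ring 1814 [ 471.6 -143.3] rad 23.0 z 0.14
ring 96 [ 531.9 -128.9] rad 12.8 z 0.1072
none (0.524, -0.241)
ring 209 [ 590.6 -153.5] rad 23.2 z 0.1401
ring 108 [ 467.5 -144.5] rad 22.0 z 0.14
```

View pics/w7.png

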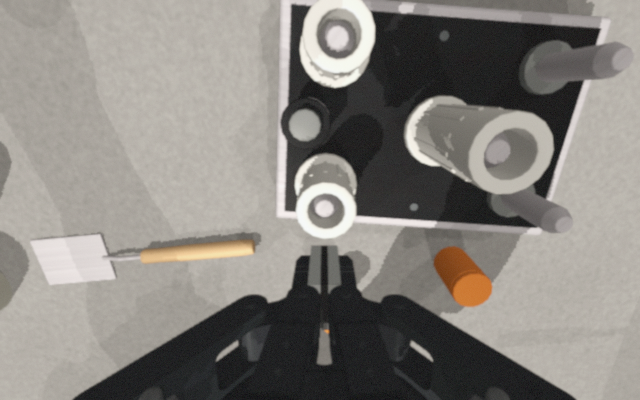

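All three sleeves are home: (335,45), (325,205) and the long one at (500,150), each showing its spindle tip. Now the button at (305,122).

carry_out([
  [0.2,-0.05,0,0,-1],
  [0.397,-0.103,0,0,-1],
  [0.397,-0.103,0.2,0,-1],
  [0.397,-0.103,0.4,0,-1],
  [0.397,-0.103,0.6,0,-1],
  [0.397,-0.103,0.68,0,-1],
  [0.397,-0.103,0.72,0,-1],
  [0.397,-0.103,0.74,0,-1],
  [0.397,-0.103,0.755,0,-1],
  [0.397,-0.103,0.765,0,-1],
  [0.397,-0.103,0.765,0,-1],
])

```text
clock: 41.08
position: [0.532, -0.1278, 0.1229]
ee_rot: [1.0, -0.0, 0.001, 0.0]
ft_force: [-8.8, 1.8, 16.8]
grip_width: -0.0
grasp_force: 8.2
```

carry_out([
  [0,0,0,0,-1],
  [0,0,-0.25,0,-1],
  [0,0,-0.5,0,-1],
  [0,0,-0.9,0,-1],
  [0,0,-0.9,0,-1],
  [0,-0.3,-0.9,0,-1],
  [0,-0.6,-0.9,0,-1],
  [0,-0.9,-0.9,0,-1],
  [0,-0.9,-0.9,0,-1],
  [0,-0.9,-0.9,0,-1],
])

```text
clock: 42.32
position: [0.5317, 0.0066, 0.2558]
ee_rot: [1.0, -0.0, 0.0, 0.0]
ft_force: [-0.2, -0.1, 0.2]
grip_width: -0.004
grasp_force: 0.0
```

Run:
```python
from h import *
st()
p=camera("top");X=cloud(p);save(p,"end");ring(X,(.5318,-.1288),.107,.02);ring(X,(.524,-.241),.19);ring(X,(.59,-.151),.14);ring(X,(.471,-.142),.14);ring(X,(.505,.434),.068,.04);ring(X,(.441,.277),.095,.04)
```

```text
{'clock': 42.325, 'position': [0.5317, 0.0066, 0.2558], 'ee_rot': [1.0, -0.0003, 0.0001, 0.0003], 'ft_force': [-0.2047, -0.1069, 0.1795], 'grip_width': -0.004, 'grasp_force': 0.0, 'joint_pos': [0.361, 0.1619, -0.5076, 1.6819, 0.0816, 1.3187, -1.7329]}
none (0.5318, -0.1288)
ring 245 [ 524.2 -244.8] rad 23.5 z 0.1901
none (0.59, -0.151)
none (0.471, -0.142)
ring 262 [504.4 435.5] rad 22.3 z 0.0692
ring 377 [440.9 276.6] rad 25.2 z 0.0952
```

View pics/end.png

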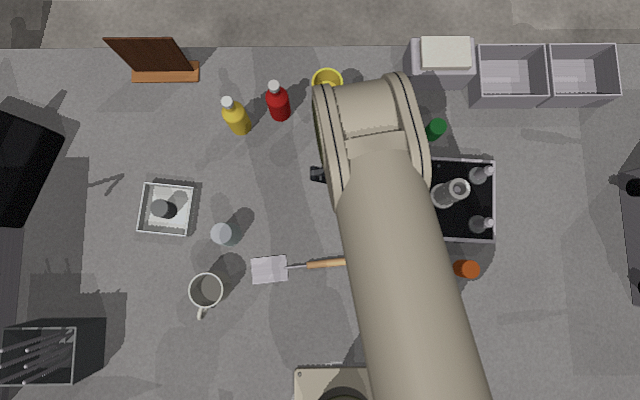

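The cap stands in the tray at (163,208), the long sleeve is at (455,190), and the bystanders are in place. The arm hides the short sleeves from above, so I check them from the scene camera.

Run:
```python
from h import *
p=camera("scene");X=cloud(p);ring(X,(.524,-.241),.188);ring(X,(.59,-.151),.138);ring(X,(.471,-.142),.138);save(p,"endscene",(150,190,290,300),5)
```

```text
ring 131 [ 526.7 -243.3] rad 24.6 z 0.1883
ring 137 [ 590.8 -152.7] rad 27.3 z 0.1384
ring 122 [ 473.4 -143.9] rad 26.9 z 0.1379
```

View pics/endscene.png

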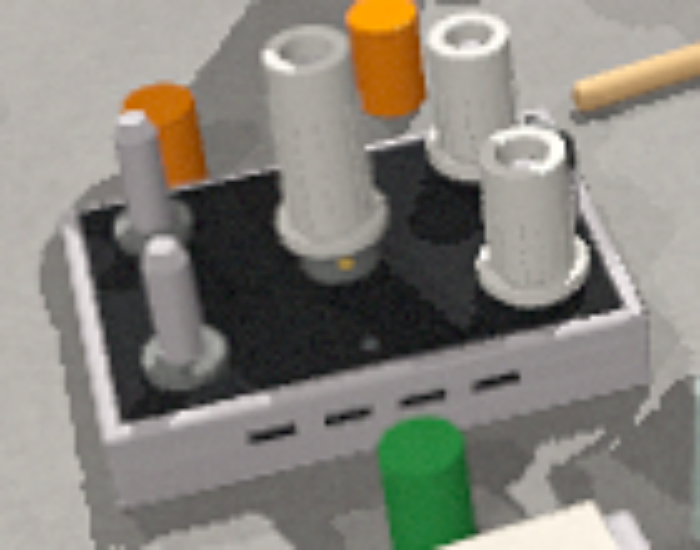

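All three sleeves stand on their collars, and the lock button is out at (345,263).

```bash
python3 -c "
from workcell import ticket
print(ticket.hand_in())"
```

```text
the job is handed in; nothing more can be done
None
```

I handed the job in, and the hand-in gave no verdict back: the cap is in the tray, the middle spindle is locked out, the long and both short sleeves are home, and the start button was pressed fully down after that.

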